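# Raise the cutting-table clamp bar with its cam lever

## Robot

A 6-joint arm with a two-finger parallel gripper is mounted at the origin on the work surface. World frame = base frame: x ahead of the robot, y to its left, z up, the work surface at z = 0. Lengths are in m, angles in rad, forces in N, time in s.
With the tool pointing down it reaches from about 0.35 to 0.975 m from the base axis. Payload 4.9 kg.
Tool frame: the origin (TCP) lies at the very end of the fingers, on their centre line; the grasp point (between the pads) lies 19 mm behind it; z points along the fingers, y is the line along which they close (so a half turn about z gives the same grasp; the last joint's range is limited). The gripper opens to 85 mm and grips with 20 to 120 N. Pads are 22 mm wide; open, the fingers measure 114 mm over their backs; the gripper's body (76 mm by 85 mm) begins 54 mm behind the grasp point. The pads swing forward as they close: fully open they stand 13 mm farther back than shut.
Start: joints at [-1.353, 0.053, 1.613, -0, 1.476, -0.119], TCP at [0.207, -0.59, 0.231] pointing down, gripper open.
Joint ranges: [-3.01, 3.01], [-1.01, 2.22], [0.06, 2.58], [-1.02, 4.17], [0.09, 2.62], [-3.14, 3.14]. Speed limits (rad/s): [2.57, 2.57, 3.14, 3.14, 3.14, 3.14].

## Interface

Orientations are given as a rotation vector (axis times angle).
In Python, from station import ctrl, imaging gives the robot as it stands.
- The arm moves only by the tool play_rows, never from a script. Its argument "series" is a list of rows, each a list of 3 entries, a list of its own where there are three numbers: the opening, from 0 (shut) to 1 (fully open), then the shift along the tool's x, y, z each as a share of 0.05 m, from -1 to 1, then the turn, a rotation vector about the tool's x, y, z each as a share of 8 degrees, from -1 to 1. In form: [[grip, [dx, dy, dz], [ax, ay, az]], ...]. A call has 1 to 8 rows; each row shifts and turns the commanded pose from where the row before left it, along the tool's axes as they then stand; what a row does not reach is not made up. A row lasts 1/8 s, in which the tool goes at most 62.5 mm and 10.7 degrees, less where a joint would pass 70% of its speed; a pose out of reach is approached as far as the arm can. A call with a number of a shift or a turn outside -1 to 1 is refused whole. A call with a gripper value outside its range is refused whole. The fingers move at their own pace and stop on an object; "force" is the grip in N (left out, the last holds). Time passes only in rows, so rows that do not move let the fingers close. It gives the time, the measured TCP pose, the force, the opening and the grip force at its end, in the units of the state.
- ctrl.get_obs(): the state, without advancing time (a new reading comes with each control period).
- imaging.get_image(name): name is "side" or "top"; returns a dict with "color" (420x560x3 uint8, blue, green, red), "fx", "fy", "cx", "cy" (pixels), "extrinsics" (4x4, takes a point from world to camera coordinates). Camera axes: x right, y down, z forward; pixel columns grow to the right and rows downward; lengths in m; the calibration is good to about 2 mm. A picture is of the moment at which its call begins. There is no depth.
- ctrl.finish_job(): hands the job in; it is judged then, once.
The state is a dict: "t": time; "q": joint angles; "dq": joint speeds; "effort": joint torques, N m; "tool_pos": TCP position; "tool_rot": TCP orientation; "contact_force": force on the tool from outside, world axes, zero at the start; "wrist_torque": the same for the moment, N m; "opening": finger opening in m; "grip_force": force on a finger pad.
Only numpy, scipy, OpenCV 4.12 (cv2) and the standard library are available. Lean on these libraries where they do the work, as an engineer would, in place of code of your own. Each camera call takes 0.05 s, during which the arm holds its last target. There are 200 camera calls.

## Task

Lift the steel pattern weight off the clamp bar and set it down flat in the wooden tray that holds the other two weights, without dropping it. Then take the lever at the end of the clamp by its handle, swing it up until its cams lift the clamp bar to the highest point, and keep hold of the handle: finish holding the bar up there so that I can slide the next hide under it. Leave everything else on the table where it is.

Things in the scene. Friction and masses are not known exactly. Their poses are not given: they have to be found in the camera images.
- weight_center (a point): centre of the pattern weight that lies on the clamp bar: a loose steel bar 100 mm long (its y axis) x 38 mm wide (its x axis) x 20 mm high with a round knob standing on its middle, 25 mm across, between 34 and 57 mm above the underside (below that a thinner neck). This point is on the knob's axis, 28 mm above the underside. About 0.65 kg; lift it by the knob
- weight_b_center (a point): the same kind of weight, already lying in the weight tray with its long side across the tray's long side; the point is its centre, 28 mm above its underside
- weight_c_center (a point): the same kind of weight, already lying in the weight tray with its long side across the tray's long side; the point is its centre, 28 mm above its underside
- weight_tray_in (a point): centre of the inner floor (4 mm above the table) of the fixed plywood weight tray, outside 132 mm (its x axis) x 204 mm (its y axis) x 30 mm high, walls 4 mm. The two other weights lie in it parallel to its x axis, towards its +y and -y ends, leaving the middle free (at least 80 mm between them). A second, like tray holds a thread cone and a knife, no weights
- bar_top (a point): middle of the flat top of the clamp bar, an aluminium beam 330 mm long (along this point's y axis) x 40 mm wide; its top is 58 mm above the table when down, and it moves straight up when lifted. At 112 mm either side of its middle a steel lug 8 mm thick is screwed on top, and at 148 mm a spring on a guide pin 110 mm high presses the bar down
- clamp_bar (a joint): lift of the clamp bar in m: 0 down on its bed, about 0.0084 at the cams' highest point
- lift_lever (a joint): cam lever angle in rad, growing as the lever swings from lying towards the robot, up and over away from it. 0: lower stop, 1.45 short of upright; starts at 0 to 0.2. The cams begin to lift at 0.25, are highest at 1.45 (arm upright); beyond, the bar sinks again, to a stop at 2.1. Springs press the bar down with 60 to 75 N, up to about 8 N at the handle; no latch at the top
- lever_handle (a point): middle of the lever's handle: a black sleeve 22 mm across and 65 mm long that spins freely on its spindle. It lies along the clamp's length (the clamp's y axis) and sticks out from the lever arm away from the clamp, to the robot's right; the lever arm is 34 mm to the left of this point. Lying down it is 45 to 70 mm above the table, upright 151 mm
- lever_pivot (a point): fixed point on the axis of the cam shaft, level with the middle of the handle: the handle's middle moves on a circle of 120 mm radius about this point, in the plane of this point's x axis (away from the robot, square to the bar) and z axis (up); the axis of turning is its y axis, 31 mm above the table

How it is judged:
On the way, in this order (a step that is already met when the one before it is completed fails the run):
1. the weight from the bar lies flat in the tray with the other two weights, let go and still (x of weight_center in the frame of weight_tray_in between -0.03 and 0.03 m and y of weight_center in the frame of weight_tray_in between -0.085 and 0.085 m and z of weight_center in the frame of weight_tray_in below 0.034 m and angle between weight_center's own z axis and vertical below 0.1 rad and contact force between the fingers and weight below 0.05 N and linear speed of weight below 0.03 m/s), for 0.2 s.
2. the fingers hold the lever and the clamp bar is at its highest lift (value of joint lift_lever between 1.25 and 1.65 rad and value of joint clamp_bar above 0.0077 m and contact force between the fingers and lift_lever above 1 N), for 0.2 s.
At the end, for the whole second after the job is handed in: The weight lies flat on the floor of the tray with the other two weights, let go and still; the gripper touches the lever (more than 1 N) and holds it still within 0.2 rad of upright (joint 1.25 to 1.65), with the clamp bar up by at least 7.7 of its about 8.4 mm (all of step 1 and all of step 2 and velocity of joint lift_lever between -0.1 and 0.1 rad/s); the arm keeps its last pose, push and grip.
It fails at once if the weight is dropped (falls freely more than about 10 mm) (contact force between the fingers and weight below 0.01 N and contact force between weight and anything else below 0.01 N and linear speed of weight above 0.45 m/s).
It fails at once if the bar is raised with the weight still on it (value of joint clamp_bar above 0.004 m and contact force between weight and clamp_bar above 0.5 N).
It fails at once if another thing on the table or in the trays is moved more than 30 mm (distance of any of weight_b_center, weight_c_center, thread_cone, knife, sharpening_steel, hammer, tape_roll, bottle from where it was at the start of the episode above 0.03 m).
It also fails if it takes over 56 s, if anything falls off the work surface, if the arm or the gripper's body presses on something with over 40 N, if the wrist force passes 120 N, or if a joint passes its speed limit or range.

## Working session

There is one attempt and no reset: what is moved stays moved. The work goes in short steps, Python scripts to look and compute and a tool call to move; the robot and the scene stay as the last step left them, time stands still between calls to the robot, and variables do not carry over. Pictures are saved under pics/ and viewed, at most 10 in all, crops included, and the job is handed in when it is done.

Besides the shell and the picture viewer there is one more tool, called after "Call:" in YAML: its name, and indented under it one key for each argument. play_rows: Moves the arm, as the interface text tells. Shift numbers are shares of 0.05 m and turn numbers shares of 8 degrees, none past 1 either way. Its arguments: {"type":"object","properties":{"series":{"type":"array"},"force":{"type":"number"}},"required":["series"]}

```bash
mkdir -p pics; ls; python3 - <<'E'
from station import ctrl, imaging
import cv2, json, pickle
o=ctrl.get_obs(); print({k:(v if not hasattr(v,'tolist') else [round(x,4) for x in v]) for k,v in o.items()})
for n in("top","side"):
    d=imaging.get_image(n); cv2.imwrite(f"pics/{n}0.png",d["color"]); pickle.dump(d,open(f"{n}0.pkl","wb"))
    print(n,d["fx"],d["fy"],d["cx"],d["cy"]); print(d["extrinsics"])
E
```

```text
pics
{'t': 0.0, 'q': [np.float64(-1.353), np.float64(0.0534), np.float64(1.6143), np.float64(-0.0), np.float64(1.476), np.float64(-0.119)], 'dq': [np.float64(0.0005), np.float64(-0.001), np.float64(0.0018), np.float64(-0.0008), np.float64(-0.0001), np.float64(0.0006)], 'effort': [np.float64(-0.0021), np.float64(-39.3694), np.float64(-37.0173), np.float64(-0.0003), np.float64(0.0073), np.float64(-0.0)], 'tool_pos': [np.float64(0.2064), np.float64(-0.5893), np.float64(0.2301)], 'tool_rot': [np.float64(-3.0951), np.float64(-0.5262), np.float64(0.0002)], 'contact_force': [np.float64(0.2436), np.float64(-1.2063), np.float64(0.3262)], 'wrist_torque': [np.float64(0.0105), np.float64(0.0354), np.float64(0.0042)], 'grip_force': 0.0, 'opening': 0.08544501786678041}
top 415.17132518093496 415.17132518093496 272.93067845486564 205.08126809624997
[[ 0.00115289 -0.99945895  0.0328706   0.04377836]
 [-0.99795066 -0.00325289 -0.06390534  0.5146094 ]
 [ 0.06397769 -0.03272956 -0.99741447  0.90144527]
 [ 0.          0.          0.          1.        ]]
side 532.3923643369611 532.3923643369611 282.4353233259553 213.57886954611462
[[-0.95243718 -0.30409718 -0.0197058   0.51370955]
 [-0.22325998  0.74034233 -0.63407272  0.10471745]
 [ 0.20740876 -0.59951492 -0.7730223   1.30087098]
 [ 0.          0.          0.          1.        ]]
```

View pics/top0.png

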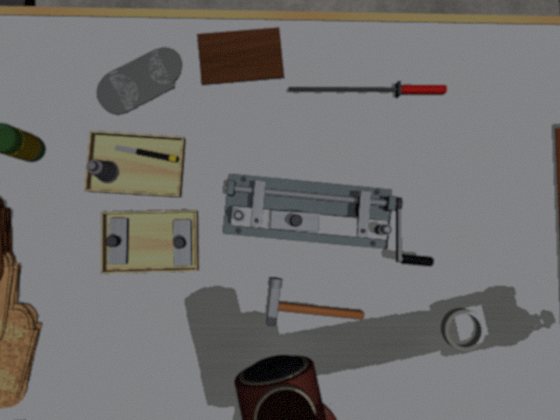

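View pics/side0.png

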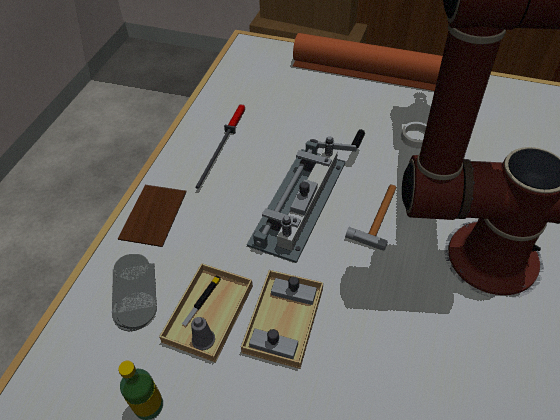

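The top view shows the weight tray around (150,241), with weights at (117,241) and (181,242). The weight on the clamp has its knob at (296,220), and the handle is at (417,260). In the side view the knob is at (305,188) and the handle at (358,140). I'll enlarge these areas next.

```bash
python3 - <<'E'
import cv2, numpy as np
t=cv2.imread("pics/top0.png"); s=cv2.imread("pics/side0.png")
def crop(im,x0,y0,x1,y1,k,n,g=20):
    c=cv2.resize(im[y0:y1,x0:x1],None,fx=k,fy=k,interpolation=cv2.INTER_CUBIC)
    c=cv2.convertScaleAbs(c,alpha=1.4,beta=15)
    for x in range((x0//g+1)*g,x1,g):
        cv2.line(c,((x-x0)*k,0),((x-x0)*k,6),(0,0,255),1); cv2.putText(c,str(x),((x-x0)*k-10,16),0,.35,(0,0,255),1)
    for y in range((y0//g+1)*g,y1,g):
        cv2.line(c,(0,(y-y0)*k),(6,(y-y0)*k),(0,0,255),1); cv2.putText(c,str(y),(8,(y-y0)*k+4),0,.35,(0,0,255),1)
    cv2.imwrite(n,c)
crop(t,215,165,445,280,3,"pics/tclamp.png",10)
crop(t,80,200,210,280,6,"pics/ttray.png",10)
crop(s,240,120,380,270,4,"pics/sclamp.png",10)
E
```

```text
(no output)
```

View pics/tclamp.png

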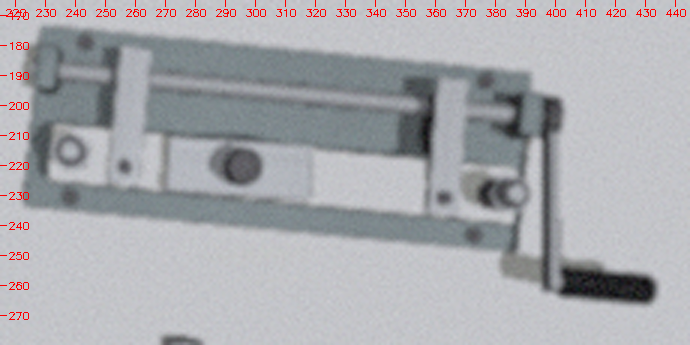

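View pics/ttray.png

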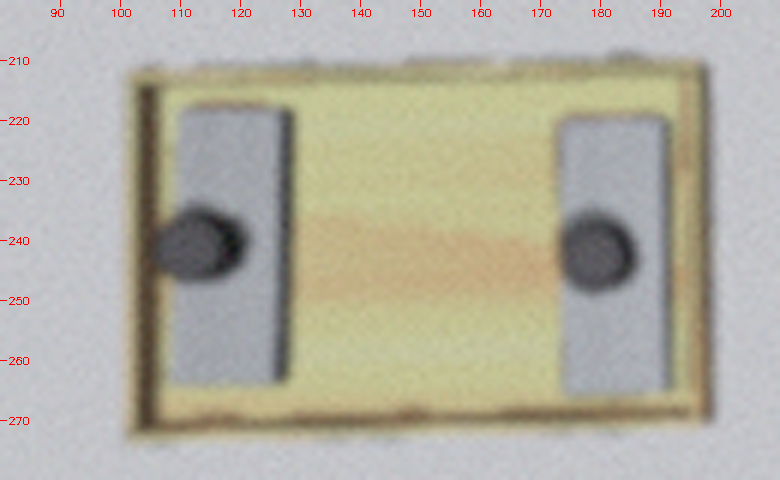

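View pics/sclamp.png

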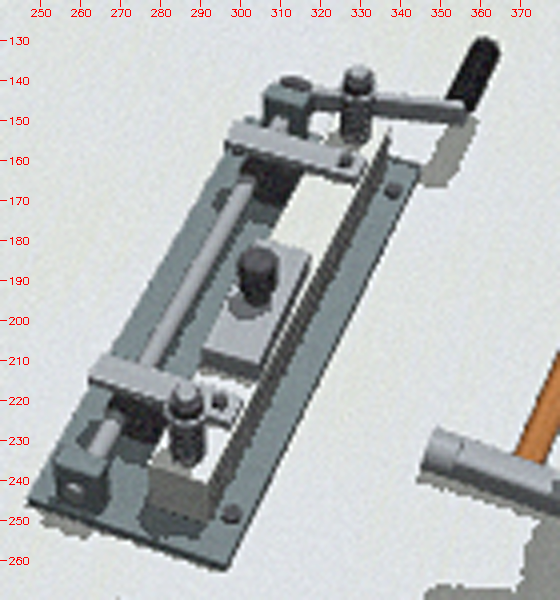

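```bash
cat > geo.py <<'E'
import numpy as np, pickle, cv2
from scipy.spatial.transform import Rotation as R
def load(n): return pickle.load(open(n,"rb"))
def ray(d,p):
    E=d["extrinsics"]; Rm=E[:3,:3]
    return -Rm.T@E[:3,3], Rm.T@np.array([(p[0]-d["cx"])/d["fx"],(p[1]-d["cy"])/d["fy"],1])
def onz(d,p,z):
    o,v=ray(d,p); return (o+v*(z-o[2])/v[2]).round(4)
def tri(a,p,b,q):
    o1,v1=ray(a,p); o2,v2=ray(b,q)
    s=np.linalg.lstsq(np.c_[v1,-v2],o2-o1,rcond=None)[0]
    x,y=o1+s[0]*v1,o2+s[1]*v2
    return ((x+y)/2).round(4), np.linalg.norm(x-y).round(4)
def proj(d,P):
    c=d["extrinsics"]@np.r_[P,1]; return np.array([d["fx"]*c[0]/c[2]+d["cx"],d["fy"]*c[1]/c[2]+d["cy"]])
def ang(a,b): return np.degrees(np.arctan2(b[1]-a[1],b[0]-a[0])).round(2)
E
python3 - <<'E'
from geo import *
T,S=load("top0.pkl"),load("side0.pkl")
c=lambda x,y:(215+x/3,165+y/3); t=lambda x,y:(80+x/6,200+y/6); s=lambda x,y:(240+x/4,120+y/4)
print("knob", tri(T,c(243,166),S,s(258,256)), onz(T,c(243,166),.115), onz(S,s(258,256),.115))
w=[onz(T,c(*p),.078) for p in[(170,137),(313,148),(312,202),(165,192)]]; print("weight corners",w,np.mean(w,0),ang(w[0],w[1]),ang(w[3],w[2]))
b=[onz(T,c(*p),.058) for p in[(50,186),(425,214)]]; print("bar edge",b,ang(*b))
b=[onz(T,c(*p),.0) for p in[(33,205),(515,250)]]; print("plate edge",b,ang(*b))
b=[onz(T,c(*p),.031) for p in[(60,72),(400,103)]]; print("shaft",b,ang(*b))
print("pins",tri(T,c(70,150),S,s(185,397)),tri(T,c(514,193),S,s(359,78)))
print("handle", tri(T,c(608,287),S,s(475,75)),"L",tri(T,c(563,284),S,s(461,102)),"R",tri(T,c(648,290),S,s(488,48)))
k=[onz(T,t(*p),.03) for p in[(127,70),(708,62),(713,420),(127,437)]]; print("tray",k,np.mean(k,0),ang(k[1],k[0]),ang(k[0],k[3]),ang(k[1],k[2]))
print("wb,wc knobs",onz(T,t(193,244),.061),onz(T,t(596,252),.061))
for q in([(178,107),(290,107),(285,382),(165,382)],[(558,117),(668,117),(672,388),(560,392)]):
    k=[onz(T,t(*p),.024) for p in q]; print(k,np.mean(k,0))
E
```

```text
knob (array([0.4786, 0.0028, 0.1146]), np.float64(0.0009)) [0.4782 0.0027 0.115 ] [0.479  0.0032 0.115 ]
weight corners [array([0.499 , 0.0495, 0.078 ]), array([ 0.4917, -0.0489,  0.078 ]), array([ 0.4546, -0.048 ,  0.078 ]), array([0.4613, 0.0529, 0.078 ])] [0.47665  0.001375 0.078   ] -94.24 -93.8
bar edge [array([0.4655, 0.1327, 0.058 ]), array([ 0.4463, -0.1306,  0.058 ])] -94.17
plate edge [array([0.4521, 0.149 , 0.    ]), array([ 0.4187, -0.212 ,  0.    ])] -95.29
shaft [array([0.5483, 0.1279, 0.031 ]), array([ 0.5267, -0.1196,  0.031 ])] -94.99
pins (array([0.4896, 0.1166, 0.1079]), np.float64(0.0018)) (array([ 0.4612, -0.1793,  0.1056]), np.float64(0.0009))
handle (array([ 0.3954, -0.2616,  0.0529]), np.float64(0.0015)) L (array([ 0.398 , -0.228 ,  0.0567]), np.float64(0.0019)) R (array([ 0.3929, -0.2898,  0.0544]), np.float64(0.0005))
tray [array([0.4983, 0.4137, 0.03  ]), array([0.5017, 0.2073, 0.03  ]), array([0.3738, 0.2039, 0.03  ]), array([0.3682, 0.4102, 0.03  ])] [0.4355   0.308775 0.03    ] 90.94 -178.46 -178.48
wb,wc knobs [0.437 0.378 0.061] [0.4343 0.2404 0.061 ]
[array([0.4853, 0.3975, 0.024 ]), array([0.4854, 0.3577, 0.024 ]), array([0.387 , 0.3572, 0.024 ]), array([0.3871, 0.3995, 0.024 ])] [0.4362   0.377975 0.024   ]
[array([0.482 , 0.2618, 0.024 ]), array([0.482 , 0.2223, 0.024 ]), array([0.3847, 0.2196, 0.024 ]), array([0.3833, 0.2595, 0.024 ])] [0.433  0.2408 0.024 ]
```

Call:
play_rows:
  series:
    - [0.6,[0,0,0],[0,0,0.97]]
    - [0.6,[0,0,0],[0,0,0.97]]
    - [0.6,[0,0,0],[0,0,0.97]]
    - [0.6,[0.3,-0.75,0],[0,0,0]]
    - [0.6,[0.3,-0.75,0],[0,0,0]]
    - [0.6,[0.3,-0.75,0],[0,0,0]]
    - [0.6,[0.3,-0.75,0],[0,0,0]]
    - [0.6,[0.3,-0.75,0],[0,0,0]]
  force: 50

```text
t: 1.1
tool_pos: [0.2947, -0.4065, 0.2307]
tool_rot: [-3.139, 0.109, 0.001]
contact_force: [-0.5, -0.2, -0.7]
opening: 0.0517
grip_force: 0.0
```

Call:
play_rows:
  series:
    - [0.6,[0.3,-0.75,0],[0,0,0]]
    - [0.6,[0.3,-0.75,0],[0,0,0]]
    - [0.6,[0.3,-0.75,0],[0,0,0]]
    - [0.6,[0.3,-0.75,0],[0,0,0]]
    - [0.6,[0.3,-0.75,0],[0,0,0]]
    - [0.6,[0.3,-0.75,0],[0,0,0]]
    - [0.6,[0.3,-0.75,0],[0,0,0]]
    - [0.6,[0,0,0],[0,0,0]]

```text
t: 2.1
tool_pos: [0.4177, -0.1515, 0.2308]
tool_rot: [-3.139, 0.103, 0.001]
contact_force: [-0.1, -1.1, -0.1]
opening: 0.0512
grip_force: 0.0
```

```bash
cat > to.py <<'E'
# usage: to.py x y z yaw(tool y, deg): remaining shift (tool axes, units of .05) and turn (units of 8 deg)
import sys; from geo import *; from station import ctrl
o=ctrl.get_obs(); M=R.from_rotvec(o["tool_rot"]); p=np.array(o["tool_pos"])
x,y,z,w=map(float,sys.argv[1:5]); a=np.radians(w)
ty=np.array([np.cos(a),np.sin(a),0]); tz=np.array([0,0,-1.]); D=R.from_matrix(np.c_[np.cross(ty,tz),ty,tz])
rv=(M.inv()*D).as_rotvec(degrees=True)/8
print("t",round(o["t"],2),"pos",p.round(4),"f",np.round(o["contact_force"],1),"open",round(o["opening"],4),"grip",round(o["grip_force"],1))
print("shift now-frame",(M.inv().apply(np.array([x,y,z])-p)/.05).round(3),"final-frame",(D.inv().apply(np.array([x,y,z])-p)/.05).round(3),"turn",rv.round(3),"q6",round(o["q"][5],2))
E
python3 to.py .4786 .0028 .084 -94
```

```text
t 2.1 pos [ 0.4177 -0.1515  0.2308] f [-0.1 -1.1 -0.1] open 0.0512 grip 0.0
shift now-frame [ 1.015 -3.157  2.938] final-frame [ 0.999 -3.163  2.937] turn [-0.004  0.004  0.032] q6 1.12
```

Call:
play_rows:
  series:
    - [0.6,[0.2,-0.65,0],[0,0,0.03]]
    - [0.6,[0.2,-0.65,0],[0,0,0]]
    - [0.6,[0.2,-0.65,0],[0,0,0]]
    - [0.6,[0.2,-0.65,0],[0,0,0]]
    - [0.6,[0.2,-0.55,0],[0,0,0]]
    - [0.6,[0,0,0.5],[0,0,0]]
    - [0.6,[0,0,0.5],[0,0,0]]
    - [0.6,[0,0,0.3],[0,0,0]]

```text
t: 3.1
tool_pos: [0.4778, -0.0007, 0.1645]
tool_rot: [3.139, -0.117, -0.004]
contact_force: [-0.4, -0.6, 0.0]
opening: 0.0508
grip_force: 0.0
```

```bash
python3 to.py .4786 .0028 .083 -94; python3 - <<'E'
from station import imaging; import cv2,numpy as np
a=imaging.get_image("top")["color"][160:270,215:355]; b=imaging.get_image("side")["color"][95:245,230:400]
A=cv2.resize(a,None,fx=3,fy=3,interpolation=2);B=cv2.resize(b,None,fx=2.2,fy=2.2,interpolation=2)
c=np.zeros((max(A.shape[0],B.shape[0]),A.shape[1]+B.shape[1],3),np.uint8);c[:A.shape[0],:A.shape[1]]=A;c[:B.shape[0],A.shape[1]:]=B
cv2.imwrite("pics/pre.png",cv2.convertScaleAbs(c,alpha=1.4,beta=15));print(c.shape)
E
```

```text
t 3.1 pos [ 0.4778 -0.0007  0.1645] f [-0.4 -0.6  0. ] open 0.0508 grip 0.0
shift now-frame [ 0.014 -0.071  1.63 ] final-frame [ 0.01  -0.071  1.63 ] turn [ 0.001  0.017 -0.034] q6 1.49
(330, 794, 3)
```

View pics/pre.png

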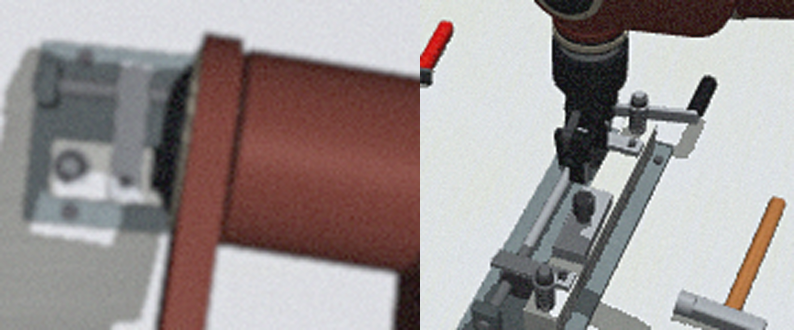

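The top view is hidden by the arm. In the side view the open fingers stand just above the knob at crop (583,205), in line with the calculation, so I can go down.

Call:
play_rows:
  series:
    - [0.6,[0.01,-0.07,0.4],[0,0,-0.03]]
    - [0.6,[0,0,0.4],[0,0,0]]
    - [0.6,[0,0,0.4],[0,0,0]]
    - [0.6,[0,0,0.3],[0,0,0]]
    - [0.6,[0,0,0.1],[0,0,0]]
    - [0.6,[0,0,0],[0,0,0]]

```text
t: 3.95
tool_pos: [0.4797, 0.0033, 0.0866]
tool_rot: [3.14, -0.109, 0.0]
contact_force: [0.1, -0.1, 0.0]
opening: 0.0513
grip_force: 0.0
```

```bash
python3 to.py .4786 .0028 .083 -94
```

```text
t 3.95 pos [0.4797 0.0033 0.0866] f [ 0.1 -0.1  0. ] open 0.0513 grip 0.0
shift now-frame [-0.021  0.011  0.072] final-frame [-0.021  0.011  0.072] turn [ 0.    -0.002  0.001] q6 1.49
```

Call:
play_rows:
  series:
    - [0.6,[-0.02,0.01,0.06],[0,0,0]]
    - [0.25,[0,0,0],[0,0,0]]
    - [0,[0,0,0],[0,0,0]]
    - [0,[0,0,0],[0,0,0]]
    - [0,[0,0,0],[0,0,0]]
    - [0,[0,0,0],[0,0,0]]
  force: 60

```text
t: 4.7
tool_pos: [0.4787, 0.0031, 0.0839]
tool_rot: [-3.139, 0.109, -0.001]
contact_force: [-2.9, 1.2, 4.8]
opening: 0.0231
grip_force: 58.9
```

Call:
play_rows:
  series:
    - [0,[0,0,-0.1],[0,0,0]]
    - [0,[0,0,-0.2],[0,0,0]]
    - [0,[0,0,-0.3],[0,0,0]]
    - [0,[0,0,0],[0,0,0]]
    - [0,[0,0,0],[0,0,0]]

```text
t: 5.32
tool_pos: [0.4784, 0.003, 0.1134]
tool_rot: [3.14, -0.109, 0.0]
contact_force: [0.7, -0.6, -7.3]
opening: 0.0228
grip_force: 59.2
```

```bash
python3 to.py .4355 .309 .15 1.3; python3 - <<'E'
from station import imaging; import cv2
b=imaging.get_image("side")["color"][95:245,230:400]
cv2.imwrite("pics/lift.png",cv2.convertScaleAbs(cv2.resize(b,None,fx=3,fy=3,interpolation=2),alpha=1.4,beta=15))
E
```

```text
t 5.33 pos [0.4784 0.003  0.1134] f [ 0.7 -0.6 -7.3] open 0.0228 grip 59.2
shift now-frame [-1.28  -6.046 -0.733] final-frame [ 6.138 -0.718 -0.733] turn [ 1.000e-03 -0.000e+00 -1.191e+01] q6 1.49
```

View pics/lift.png

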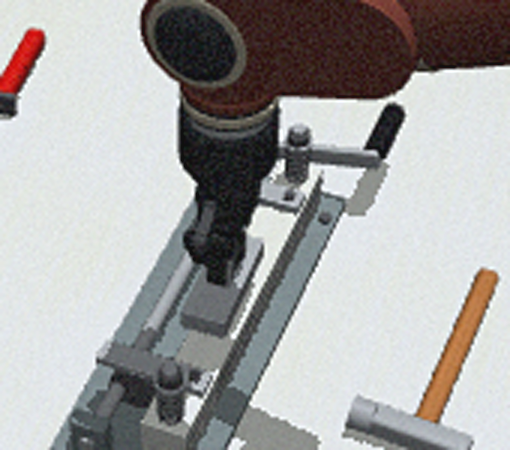

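The weight hangs level in the grip, clear of the bar at crop (220,300). Next I'll raise it while turning.

Call:
play_rows:
  series:
    - [0,[0,0,-0.2],[0,0,0]]
    - [0,[0,0,-0.4],[0,0,-0.5]]
    - [0,[0,0,-0.4],[0,0,-0.9]]
    - [0,[0,0,-0.2],[0,0,-0.9]]
    - [0,[0,0,0],[0,0,-0.9]]
    - [0,[0,0,0],[0,0,-0.9]]
    - [0,[0,0,0],[0,0,-0.9]]
    - [0,[0,0,0],[0,0,-0.9]]

```text
t: 6.38
tool_pos: [0.4784, 0.003, 0.1737]
tool_rot: [2.918, 1.163, 0.0]
contact_force: [-0.5, -0.0, -7.3]
opening: 0.023
grip_force: 59.4
```

Call:
play_rows:
  series:
    - [0,[0,0,0],[0,0,-0.9]]
    - [0,[0,0,0],[0,0,-0.9]]
    - [0,[0,0,0],[0,0,-0.9]]
    - [0,[0,0,0],[0,0,-0.9]]
    - [0,[0,0,0],[0,0,-0.9]]
    - [0,[0,0,0],[0,0,-0.9]]
    - [0,[0,0,0],[0,0,-0.6]]
    - [0,[0,0,0],[0,0,0]]

```text
t: 7.38
tool_pos: [0.4784, 0.003, 0.1736]
tool_rot: [2.199, 2.244, 0.0]
contact_force: [-0.2, -0.3, -8.4]
opening: 0.0231
grip_force: 59.4
```

```bash
python3 to.py .4355 .309 .10 1.3
```

```text
t 7.38 pos [0.4784 0.003  0.1736] f [-0.2 -0.3 -8.4] open 0.0231 grip 59.4
shift now-frame [ 6.136 -0.734  1.472] final-frame [ 6.138 -0.72   1.472] turn [ 0.001  0.    -0.017] q6 -0.17
```

Call:
play_rows:
  series:
    - [0,[0.25,-0.03,0],[0,0,0]]
    - [0,[0.5,-0.06,0],[0,0,0]]
    - [0,[0.6,-0.07,0],[0,0,0]]
    - [0,[0.6,-0.07,0],[0,0,0]]
    - [0,[0.6,-0.07,0],[0,0,0]]
    - [0,[0.6,-0.07,0],[0,0,0]]
    - [0,[0.6,-0.07,0],[0,0,0]]
    - [0,[0.6,-0.07,0],[0,0,0]]

```text
t: 8.38
tool_pos: [0.4476, 0.2216, 0.1733]
tool_rot: [-2.198, -2.244, -0.0]
contact_force: [-0.1, 0.3, -7.7]
opening: 0.0233
grip_force: 59.4
```

Call:
play_rows:
  series:
    - [0,[0.6,-0.07,0],[0,0,0]]
    - [0,[0.6,-0.07,0],[0,0,0]]
    - [0,[0.4,-0.05,0],[0,0,0]]
    - [0,[0.2,-0.02,0.2],[0,0,0]]
    - [0,[0,0,0.4],[0,0,0]]
    - [0,[0,0,0.4],[0,0,0]]
    - [0,[0,0,0.2],[0,0,0]]
    - [0,[0,0,0],[0,0,0]]

```text
t: 9.38
tool_pos: [0.4351, 0.3087, 0.1115]
tool_rot: [-2.198, -2.243, 0.005]
contact_force: [0.3, -0.1, -7.0]
opening: 0.023
grip_force: 59.5
```

```bash
python3 to.py .4355 .309 .03 1.3; python3 - <<'E'
from station import imaging; import cv2
b=imaging.get_image("side")["color"][210:380,220:390]
cv2.imwrite("pics/tray.png",cv2.convertScaleAbs(cv2.resize(b,None,fx=3.4,fy=3.4,interpolation=2),alpha=1.4,beta=15))
E
```

```text
t 9.38 pos [0.4351 0.3087 0.1115] f [ 0.3 -0.1 -7. ] open 0.023 grip 59.5
shift now-frame [0.009 0.013 1.629] final-frame [0.007 0.009 1.629] turn [-0.021  0.011 -0.017] q6 0.46
```

View pics/tray.png

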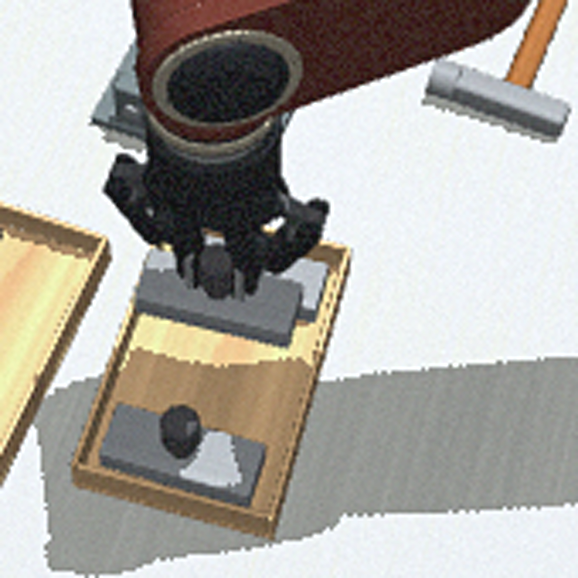

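The weight hangs level at crop (220,305), above the free middle of the tray and in line with the other two. I'll lower it now.

Call:
play_rows:
  series:
    - [0,[0.01,0.01,0.2],[0,0,0]]
    - [0,[0,0,0.4],[0,0,0]]
    - [0,[0,0,0.4],[0,0,0]]
    - [0,[0,0,0.3],[0,0,0]]
    - [0,[0,0,0.15],[0,0,0]]
    - [0,[0,0,0.08],[0,0,0]]
    - [0,[0,0,0.04],[0,0,0]]
    - [0,[0,0,0],[0,0,0]]

```text
t: 10.42
tool_pos: [0.4368, 0.3104, 0.0353]
tool_rot: [2.197, 2.245, 0.001]
contact_force: [0.3, -0.3, -7.5]
opening: 0.0228
grip_force: 59.5
```

Call:
play_rows:
  series:
    - [0,[0,0,0.03],[0,0,0]]
    - [0,[0,0,0.02],[0,0,0]]
    - [0,[0,0,0],[0,0,0]]

```text
t: 10.8
tool_pos: [0.4363, 0.3101, 0.0323]
tool_rot: [-2.198, -2.245, 0.0]
contact_force: [0.6, 0.1, -6.7]
opening: 0.0231
grip_force: 59.6
```

Call:
play_rows:
  series:
    - [0,[0,0,0.03],[0,0,0]]
    - [0,[0,0,0.02],[0,0,0]]
    - [0,[0,0,0],[0,0,0]]
    - [0,[0,0,0],[0,0,0]]

```text
t: 11.3
tool_pos: [0.4365, 0.3102, 0.03]
tool_rot: [2.198, 2.245, -0.0]
contact_force: [-1.5, -0.4, -5.3]
opening: 0.0232
grip_force: 59.8
```

Call:
play_rows:
  series:
    - [0,[0,0,0.02],[0,0,0]]
    - [0,[0,0,0],[0,0,0]]
    - [0,[0,0,0],[0,0,0]]

```text
t: 11.68
tool_pos: [0.4364, 0.3102, 0.03]
tool_rot: [-2.198, -2.245, 0.001]
contact_force: [-5.9, -2.7, 2.4]
opening: 0.0233
grip_force: 60.6
```

Contact, since the force went from -7 to +2.4 N. I'll open gently and lift away.

Call:
play_rows:
  series:
    - [0.32,[0,0,0],[0,0,0]]
    - [0.45,[0,0,0],[0,0,0]]
    - [0.6,[0,0,0],[0,0,0]]
    - [0.6,[0,0,0],[0,0,0]]
    - [0.6,[0,0,-0.2],[0,0,0]]
    - [0.6,[0,0,-0.4],[0,0,0]]
    - [0.6,[0,0,-0.6],[0,0,0]]
    - [0.6,[0,0,-0.8],[0,0,0]]

```text
t: 12.68
tool_pos: [0.4358, 0.3098, 0.1295]
tool_rot: [-2.197, -2.244, 0.002]
contact_force: [0.7, 0.6, 1.1]
opening: 0.0512
grip_force: 0.0
```

Call:
play_rows:
  series:
    - [0.6,[0,0,-0.6],[0,0,0]]
    - [0.6,[0,0,-0.3],[0,0,0]]
    - [0.6,[-0.3,-0.05,0],[0,0,0.3]]
    - [0.6,[-0.6,-0.05,0],[0,0,0.5]]
    - [0.6,[-0.7,-0.05,0],[0,0,0]]
    - [0.6,[-0.7,-0.05,0],[0,0,0]]
    - [0.6,[-0.7,-0.05,0],[0,0,0]]
    - [0.6,[-0.7,-0.05,0],[0,0,0]]

```text
t: 13.68
tool_pos: [0.4067, 0.1248, 0.1715]
tool_rot: [-2.32, -2.116, 0.005]
contact_force: [0.4, 0.3, -0.0]
opening: 0.0511
grip_force: 0.0
```

```bash
python3 to.py .3954 -.2616 .13 -5; python3 - <<'E'
from station import imaging; import cv2,pickle,numpy as np
s=imaging.get_image("side"); t=imaging.get_image("top"); pickle.dump(t,open("top1.pkl","wb")); pickle.dump(s,open("side1.pkl","wb"))
a=cv2.resize(s["color"][110:370,240:390],None,fx=2,fy=2,interpolation=2); b=cv2.resize(t["color"][195:285,85:215],None,fx=3,fy=3,interpolation=2)
c=np.zeros((520,690,3),np.uint8); c[:520,:300]=a; c[:270,300:]=b
cv2.imwrite("pics/rel.png",cv2.convertScaleAbs(c,alpha=1.4,beta=15))
E
```

```text
t 13.68 pos [0.4067 0.1248 0.1715] f [ 0.4  0.3 -0. ] open 0.0511 grip 0.0
shift now-frame [-7.716  0.488  0.837] final-frame [-7.719  0.448  0.83 ] turn [-0.025  0.008 -0.034] q6 0.21
```

View pics/rel.png

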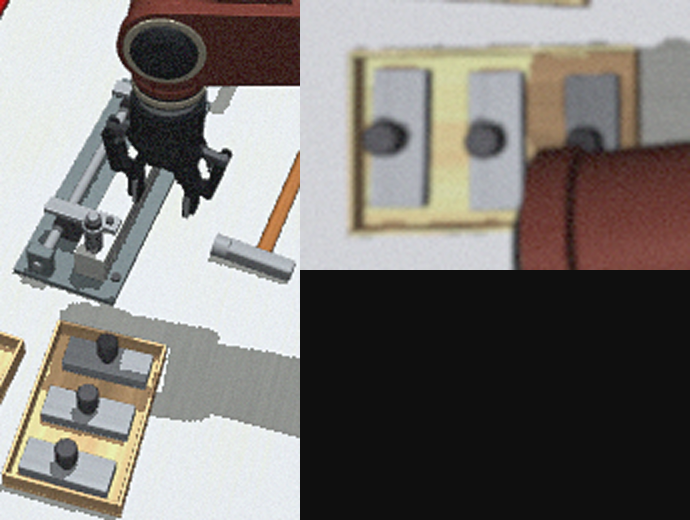

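All three weights lie parallel and flat in the tray, with the moved one in the middle at crop (485,137). On to the handle.

Call:
play_rows:
  series:
    - [0.6,[-0.6,0.04,0],[0,0,0]]
    - [0.6,[-0.7,0.04,0],[0,0,0]]
    - [0.6,[-0.7,0.04,0],[0,0,0]]
    - [0.6,[-0.7,0.04,0],[0,0,0]]
    - [0.6,[-0.7,0.04,0],[0,0,0]]
    - [0.6,[-0.7,0.04,0],[0,0,0]]
    - [0.6,[-0.7,0.04,0],[0,0,0]]
    - [0.6,[-0.7,0.04,0],[0,0,0]]

```text
t: 14.78
tool_pos: [0.3986, -0.1492, 0.1721]
tool_rot: [-2.319, -2.116, 0.001]
contact_force: [-0.1, -0.1, -0.2]
opening: 0.0511
grip_force: 0.0
```

Call:
play_rows:
  series:
    - [0.6,[-0.7,0.04,0],[0,0,0]]
    - [0.6,[-0.6,0.04,0],[0,0,0]]
    - [0.6,[-0.4,0.02,0],[0,0,0]]
    - [0.6,[-0.2,0.01,0],[0,0,0]]
    - [0.6,[0,0,0],[0,0,0]]
    - [0.6,[0,0,0],[0,0,0]]

```text
t: 15.52
tool_pos: [0.3965, -0.243, 0.1736]
tool_rot: [-2.318, -2.119, -0.0]
contact_force: [-1.1, 0.2, -0.2]
opening: 0.0512
grip_force: 0.0
```

```bash
python3 to.py .3954 -.2616 .035 -5
```

```text
t 15.53 pos [ 0.3965 -0.243   0.1736] f [-1.1  0.2 -0.2] open 0.0512 grip 0.0
shift now-frame [-0.374  0.011  2.772] final-frame [-0.373  0.01   2.772] turn [-0.001 -0.004 -0.018] q6 -0.62
```

Call:
play_rows:
  series:
    - [0.6,[-0.2,0,0.3],[0,0,0]]
    - [0.6,[-0.17,0.01,0.5],[0,0,0]]
    - [0.6,[0,0,0.6],[0,0,0]]
    - [0.6,[0,0,0.6],[0,0,0]]
    - [0.6,[0,0,0.4],[0,0,0]]
    - [0.6,[0,0,0.25],[0,0,0]]
    - [0.6,[0,0,0.1],[0,0,0]]
    - [0.6,[0,0,0],[0,0,0]]

```text
t: 16.52
tool_pos: [0.3954, -0.2624, 0.0364]
tool_rot: [2.319, 2.119, -0.0]
contact_force: [0.0, 0.7, -0.4]
opening: 0.0514
grip_force: 0.0
```

```bash
python3 to.py .3954 -.2616 .035 -5;  python3 - <<'E'
from station import imaging; import cv2,pickle,numpy as np
s=imaging.get_image("side"); t=imaging.get_image("top")
a=cv2.resize(s["color"][80:220,270:420],None,fx=2.7,fy=2.7,interpolation=2); b=cv2.resize(t["color"][185:305,350:480],None,fx=3,fy=3,interpolation=2)
c=np.zeros((378,795,3),np.uint8); c[:378,:405]=a; c[:360,405:]=b
cv2.imwrite("pics/hand.png",cv2.convertScaleAbs(c,alpha=1.4,beta=15))
E
```

```text
t 16.52 pos [ 0.3954 -0.2624  0.0364] f [ 0.   0.7 -0.4] open 0.0514 grip 0.0
shift now-frame [ 0.015 -0.001  0.028] final-frame [ 0.015 -0.001  0.028] turn [ 0.001  0.001 -0.022] q6 -0.65
```

View pics/hand.png

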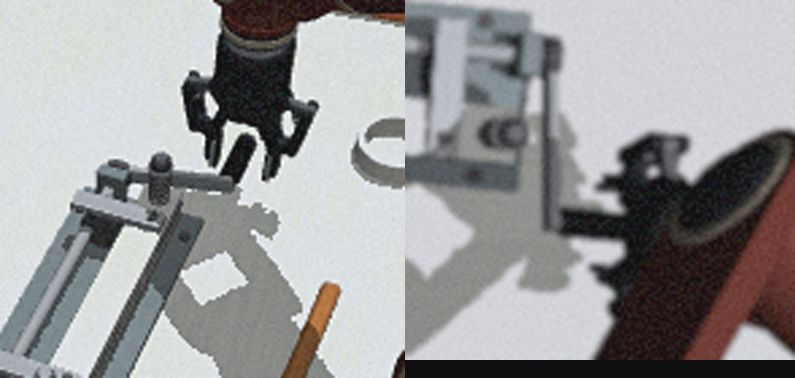

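The handle lies midway between the open fingers: side crop (238,155), top crop (600,222). I'll close on it.

Call:
play_rows:
  series:
    - [0.3,[0,0,0.02],[0,0,0]]
    - [0,[0,0,0],[0,0,0]]
    - [0,[0,0,0],[0,0,0]]
    - [0,[0,0,0],[0,0,0]]
    - [0,[0,0,0],[0,0,0]]
  force: 40

```text
t: 17.25
tool_pos: [0.3966, -0.2627, 0.0361]
tool_rot: [2.318, 2.116, 0.003]
contact_force: [5.0, -0.5, -0.4]
opening: 0.0206
grip_force: 39.2
```

```bash
cat > arc.py <<'E'
# cumulative arc displacements in tool units from current pose, given current lever angle estimate
import numpy as np, sys
a0=float(sys.argv[1]); 
f=lambda a:np.array([.12*np.sin(a-1.45),.12*np.cos(a-1.45)])
prev=f(a0)
for a in np.arange(a0+.1,1.46,.1): 
    d=(f(a)-prev)/.05; prev=f(a); print(round(a,2),"tool y",d[0].round(2),"tool z",(-d[1]).round(2))
print("total to 1.45",((f(1.45)-f(a0))/.05).round(3))
E
python3 to.py .3954 -.2616 .035 -5.2; python3 arc.py 0.07
```

```text
t 17.25 pos [ 0.3966 -0.2627  0.0361] f [ 5.  -0.5 -0.4] open 0.0206 grip 39.2
shift now-frame [ 0.019 -0.026  0.022] final-frame [ 0.019 -0.026  0.022] turn [0.024 0.007 0.001] q6 -0.65
0.17 tool y 0.06 tool z -0.23
0.27 tool y 0.08 tool z -0.23
0.37 tool y 0.1 tool z -0.22
0.47 tool y 0.12 tool z -0.21
0.57 tool y 0.14 tool z -0.19
0.67 tool y 0.16 tool z -0.18
0.77 tool y 0.18 tool z -0.16
0.87 tool y 0.19 tool z -0.14
0.97 tool y 0.21 tool z -0.12
1.07 tool y 0.22 tool z -0.1
1.17 tool y 0.23 tool z -0.08
1.27 tool y 0.23 tool z -0.05
1.37 tool y 0.24 tool z -0.03
total to 1.45 [2.356 1.945]
```

Call:
play_rows:
  series:
    - [0,[0,0.03,-0.12],[0,0,0]]
    - [0,[0,0.03,-0.12],[0,0,0]]
    - [0,[0,0.08,-0.23],[0,0,0]]
    - [0,[0,0.1,-0.22],[0,0,0]]
    - [0,[0,0.12,-0.21],[0,0,0]]
    - [0,[0,0,0],[0,0,0]]

```text
t: 18.0
tool_pos: [0.4126, -0.2641, 0.0781]
tool_rot: [2.319, 2.119, -0.002]
contact_force: [5.7, -5.9, -13.3]
opening: 0.0208
grip_force: 40.7
```

```bash
python3 to.py .5127 -.2721 .132 -5.2
```

```text
t 18.0 pos [ 0.4126 -0.2641  0.0781] f [  5.7  -5.9 -13.3] open 0.0208 grip 40.7
shift now-frame [ 0.019  2.008 -1.08 ] final-frame [ 0.021  2.009 -1.079] turn [-0.005  0.01   0.003] q6 -0.63
```

Call:
play_rows:
  series:
    - [0,[0,0.14,-0.19],[0,0,0]]
    - [0,[0,0.16,-0.18],[0,0,0]]
    - [0,[0,0.18,-0.16],[0,0,0]]
    - [0,[0,0.19,-0.14],[0,0,0]]
    - [0,[0,0.21,-0.12],[0,0,0]]
    - [0,[0,0,0],[0,0,0]]

```text
t: 18.75
tool_pos: [0.4525, -0.2679, 0.1167]
tool_rot: [-2.312, -2.114, 0.014]
contact_force: [-8.9, -4.9, -4.9]
opening: 0.0207
grip_force: 41.7
```

```bash
python3 to.py .5127 -.2721 .132 -5.2
```

```text
t 18.75 pos [ 0.4525 -0.2679  0.1167] f [-8.9 -4.9 -4.9] open 0.0207 grip 41.7
shift now-frame [ 0.023  1.203 -0.32 ] final-frame [ 0.025  1.207 -0.305] turn [-0.091  0.001  0.009] q6 -0.58
```

Call:
play_rows:
  series:
    - [0,[0,0.22,-0.1],[0,0,0]]
    - [0,[0,0.23,-0.08],[0,0,0]]
    - [0,[0,0.23,-0.05],[0,0,0]]
    - [0,[0,0.24,-0.03],[0,0,0]]
    - [0,[0,0.2,0],[0,0,0]]
    - [0,[0,0,0],[0,0,0]]
    - [0,[0,0,0],[0,0,0]]

```text
t: 19.62
tool_pos: [0.512, -0.2735, 0.1337]
tool_rot: [-2.318, -2.119, 0.004]
contact_force: [-4.6, -0.5, 5.7]
opening: 0.0205
grip_force: 42.7
```

```bash
python3 to.py .5127 -.2721 .132 -5.2; python3 - <<'E'
from geo import *
from station import imaging
s=imaging.get_image("side"); t=imaging.get_image("top"); pickle.dump(t,open("top2.pkl","wb")); pickle.dump(s,open("side2.pkl","wb"))
S0=load("side0.pkl")["color"]
# how far the near lug/bar end moved up in the side picture
for nm,(x,y,w,h) in dict(barend=(274,226,30,26),lug=(264,208,40,20)).items():
    r=cv2.matchTemplate(cv2.resize(s["color"][y-12:y+h+12,x-12:x+w+12],None,fx=4,fy=4,interpolation=2),cv2.resize(S0[y:y+h,x:x+w],None,fx=4,fy=4,interpolation=2),5)
    _,v,_,l=cv2.minMaxLoc(r); print(nm,v.__round__(3),l[0]/4-12,l[1]/4-12)
P=np.array([.4896,.1166,.058]); print("expected for 8.4 mm",proj(s,P+[0,0,.0084])-proj(s,P))
a=cv2.resize(s["color"][80:270,235:400],None,fx=3,fy=3,interpolation=2)
cv2.imwrite("pics/end.png",cv2.convertScaleAbs(a,alpha=1.4,beta=15))
E
```

```text
t 19.62 pos [ 0.512  -0.2735  0.1337] f [-4.6 -0.5  5.7] open 0.0205 grip 42.7
shift now-frame [0.028 0.012 0.034] final-frame [0.028 0.012 0.034] turn [-0.018  0.009  0.005] q6 -0.53
barend 0.85 0.0 -2.0
lug 0.594 0.0 -2.0
expected for 8.4 mm [-0.04616285 -2.11908144]
```

Call:
play_rows:
  series:
    - [0,[0,0,0],[0,0,0]]
    - [0,[0,0,0],[0,0,0]]
    - [0,[0,0,0],[0,0,0]]
    - [0,[0,0,0],[0,0,0]]

```text
t: 20.23
tool_pos: [0.512, -0.2735, 0.1337]
tool_rot: [-2.319, -2.119, 0.004]
contact_force: [-4.5, -0.5, 5.1]
opening: 0.0207
grip_force: 42.7
```

```bash
python3 to.py .5127 -.2721 .132 -5.2; python3 -c "
from station import ctrl
print(ctrl.finish_job())"
```

```text
t 20.23 pos [ 0.512  -0.2735  0.1337] f [-4.5 -0.5  5.1] open 0.0207 grip 42.7
shift now-frame [0.028 0.011 0.034] final-frame [0.028 0.011 0.034] turn [-0.015  0.01   0.005] q6 -0.53
the job is handed in; nothing more can be done
None
```

The job is handed in at 20.2 s, though no verdict came back: the weight lies flat in the middle of its tray, and the gripper still holds the lever within about 1 mm of my estimate of upright, with the bar up by about 8 mm as measured in the side image.

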